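# Pack the transport caddy on the lab bench

## Robot

A 7-joint arm with a two-finger parallel gripper is mounted at the origin on the work surface. World frame = base frame: x ahead of the robot, y to its left, z up, the work surface at z = 0. Lengths are in m, angles in degrees, forces in N, time in s.
With the tool pointing down it reaches from about 0.425 to 0.875 m from the base axis. Payload 4.7 kg.
Tool frame: the origin (TCP) lies between the finger pads; the fingertips stand 8 mm ahead of it and the grasp point (between the pads) lies 11 mm behind it (env.tip_extent is the distance from the TCP to the fingertips, in m); z points along the fingers, y is the line along which they close (so a half turn about z gives the same grasp; the last joint's range is limited). The gripper opens to 87 mm and grips with 3 to 60 N. Pads are 19 mm wide; open, the fingers measure 117 mm over their backs; the gripper's body (75 mm by 190 mm) begins 51 mm behind the grasp point.
Start: joints at [-62.332, 18.392, -4.016, 83.108, 1.295, 78.541, -3.26], TCP at [0.294, 0.58, 0.231] pointing down, gripper open.
Joint ranges: [-163.93, 163.93], [-17.29, 119.83], [-79.2, 71.16], [3.27, 140.29], [-89.18, 269.18], [5.43, 117.66], [-154.24, 154.24]. Speed limits (degrees/s): [147.25, 147.25, 180, 180, 180, 180, 180].

## Interface

Orientations are given as [roll, pitch, yaw] about the fixed x, y, z axes, in that order (R = Rz(yaw) Ry(pitch) Rx(roll)).
In Python, from cell import sensors, vision, workorder, env gives the robot as it stands.
- The arm moves only by the tool drive_tool, never from a script. Its argument "moves" is a list of rows, each an object of numbers: "x", "y", "z": the shift along the tool's x, y, z in mm; "rx", "ry", "rz": the turn, a rotation vector about the tool's x, y, z in rad; "fingers": the closure, from -1 (fully open) to 1 (shut). In form: [{"x": .., "y": .., "z": .., "rx": .., "ry": .., "rz": .., "fingers": ..}, ...]. A call has 1 to 20 rows; each row is the pose to reach, as a shift and turn from the pose commanded when the call began, along the tool's axes at that moment; what a row does not reach only later rows make up. A row lasts 1/8 s, in which the tool goes at most 62.5 mm and 10.7 degrees, less where a joint would pass 70% of its speed; a pose out of reach is approached as far as the arm can. A call with a gripper value outside its range is refused whole. The fingers move at their own pace and stop on an object; "force" is the grip in N (left out, the last holds). Time passes only in rows, so rows that repeat a pose let the fingers close. It gives the time, the measured TCP pose, the force, the opening and the grip force at its end, in the units of the state.
- sensors.get_obs(): the state, without advancing time (a new reading comes with each control period).
- vision.read_camera(name): name is "scene" or "top" or "wrist"; returns a dict with "image" (480x640x3 uint8, red, green, blue), "fx", "fy", "cx", "cy" (pixels), "R" (3x3) and "t" (3): a world point X has camera coordinates R X + t. Camera axes: x right, y down, z forward; pixel columns grow to the right and rows downward; lengths in m; the calibration is good to about 2 mm. A picture is of the moment at which its call begins. There is no depth.
- workorder.sign_off(): hands the job in; it is judged then, once.
The state is a dict: "time_s": time; "qpos": joint angles; "joint_velocities": joint speeds; "effort": joint torques, N m; "tool_pos": TCP position; "tool_rot": TCP orientation; "force": force on the tool from outside, world axes, zero at the start; "wrist_torque": the same for the moment, N m; "grip_width": finger opening in m; "grasp_force": force on a finger pad.
Only numpy, scipy, OpenCV 4.12 (cv2) and the standard library are available. Lean on these libraries where they do the work, as an engineer would, in place of code of your own. Each camera call takes 0.05 s, during which the arm holds its last target. There are 200 camera calls.

## Task

Pack the grey caddy: stand the low wide jar in the large round cell, the slim tall bottle in the small round cell and the oblong tip box in the oblong cell, each upright and right down on the caddy floor, set down and not dropped. The taller jar, the shorter bottle and the square tip box look similar but do not belong: leave them standing where they are.

Things in the scene. Friction and masses are not known exactly. Their poses are not given: they have to be found in the camera images.
- low_jar: To be packed. Low wide screw-cap jar: white straight-sided body, blue cap as wide as the body; an upright cylinder 56 mm in diameter and 52 mm tall. Stands loose on the bench, 0.08 to 0.17 kg. Origin: centre of its underside; z up along its axis.
- slim_bottle: To be packed. Slim tall bottle: white body 34 mm in diameter, sloping shoulder, blue cap 24 mm in diameter (top 18 mm); 90 mm tall in all, straight body up to 60 mm. For touch it is a plain cylinder 34 mm by 90 mm. Stands loose on the bench, 0.05 to 0.12 kg. Origin: centre of its underside; z up.
- oblong_box: To be packed. Oblong pipette-tip box, grey base and white lid (shut, one rigid block): 76 mm along its own x, 46 mm along its own y, 52 mm tall. Stands loose on the bench at any yaw, 0.07 to 0.14 kg. Origin: centre of its underside; z up.
- tall_jar: Look-alike, to be left alone. Jar like the low one, same 56 mm diameter and same cap, but 92 mm tall. Loose. Origin: centre of its underside.
- short_bottle: Look-alike, to be left alone. Bottle like the slim tall one, same 34 mm diameter and same cap, but only 54 mm tall. Loose. Origin: centre of its underside.
- square_box: Look-alike, to be left alone. Tip box like the oblong one, same height (52 mm) and materials, but square: 60 mm by 60 mm. Loose. Origin: centre of its underside.
- caddy: The caddy: low grey rectangular tray, fixed to the bench: 120 mm along its own x, 310 mm along its own y, floor 5 mm thick, outer rim 10 mm above the bench, small flat black lugs at both ends. The three white cells stand on its floor in a row along its y, at y = -100, 0 and +100 mm, in any order. Origin: centre of its underside; at yaw 0 its x points away from the robot.
- wide_cell: Target for the low wide jar: the larger white ring on the caddy floor, fixed; inner diameter 72 mm, outer 78 mm, wall 12 mm high, open below to the caddy floor. Origin: its centre at the caddy floor, 5 mm above the bench, which is where the jar's underside centre goes.
- narrow_cell: Target for the slim tall bottle: the smaller white ring on the caddy floor, fixed; inner diameter 50 mm, outer 56 mm, wall 12 mm high, open below to the caddy floor. Origin: its centre at the caddy floor, 5 mm above the bench, which is where the bottle's underside centre goes.
- oblong_cell: Target for the oblong box: white rectangular frame on the caddy floor, fixed; inside 92 mm along its own x (across the caddy) by 62 mm along its own y (along the row), walls 3 mm thick and 12 mm high, open below to the caddy floor. Origin: its centre at the caddy floor, 5 mm above the bench. The box goes in with its long side along the cell's long side, either way round.
Mind the look-alikes: they are no part of the job. Leave any green look-alike of the low_jar alone. What is shaped like the oblong_box but orange is not meant.

How it is judged (in metres and radians):
At the end, for the whole second after the job is handed in: Jar, bottle and oblong box each upright (within 0.1 rad) in their own cell, within 13 mm of its centre and 4 mm of the caddy floor in height, at rest (0.02 m/s, 0.2 rad/s); tall jar, short bottle and square box within 20 mm of where they started, tilted under 0.15 rad (horizontal distance between low_jar and wide_cell below 0.013 m and z of low_jar in the frame of wide_cell between -0.004 and 0.004 m and angle between each of low_jar, slim_bottle, oblong_box's own z axis and vertical below 0.1 rad and linear speed of each of low_jar, slim_bottle, oblong_box below 0.02 m/s and angular speed of each of low_jar, slim_bottle, oblong_box below 0.2 rad/s and horizontal distance between slim_bottle and narrow_cell below 0.013 m and z of slim_bottle in the frame of narrow_cell between -0.004 and 0.004 m and horizontal distance between oblong_box and oblong_cell below 0.013 m and z of oblong_box in the frame of oblong_cell between -0.004 and 0.004 m and distance of each of tall_jar, short_bottle, square_box from where it was at the start of the episode below 0.02 m and angle between each of tall_jar, short_bottle, square_box's own z axis and vertical below 0.15 rad); the robot touches nothing.
It fails at once if a look-alike (tall jar, short bottle or square box) is pushed, lifted or tipped: moved more than 20 mm or tilted more than 0.15 rad (distance of any of tall_jar, short_bottle, square_box from where it was at the start of the episode above 0.02 m or angle between any of tall_jar, short_bottle, square_box's own z axis and vertical above 0.15 rad).
It fails at once if a thing to be packed is dropped: it touches nothing at all while its underside is more than 45 mm above the bench ((height (world z) of low_jar above 0.045 m and contact force between low_jar and anything else below 0.01 N) or (height (world z) of slim_bottle above 0.045 m and contact force between slim_bottle and anything else below 0.01 N) or (height (world z) of oblong_box above 0.045 m and contact force between oblong_box and anything else below 0.01 N)).
It also fails if it takes over 102 s, if anything falls off the work surface, if the arm or the gripper's body presses on something with over 40 N, if the wrist force passes 120 N, or if a joint passes its speed limit or range.

## Working session

There is one attempt and no reset: what is moved stays moved. The work goes in short steps, Python scripts to look and compute and a tool call to move; the robot and the scene stay as the last step left them, time stands still between calls to the robot, and variables do not carry over. Pictures are saved under pics/ and viewed, at most 14 in all, crops included, and the job is handed in when it is done.

Besides the shell and the picture viewer there is one more tool, called after "Request:" as a command line: name --argument value ..., lists and objects as JSON in quotes. drive_tool: Moves the arm, as the interface text tells. Its arguments: {"type":"object","properties":{"moves":{"type":"array"},"force":{"type":"number"}},"required":["moves"]}

```bash
mkdir -p pics
cat > h.py <<'E'
import numpy as np, cv2
from cell import sensors, vision, workorder, env
def cam(n,save=None):
    c=vision.read_camera(n)
    if save: cv2.imwrite('pics/'+save,cv2.cvtColor(np.asarray(c['image']),cv2.COLOR_RGB2BGR))
    return c
def ray(c,u,v,z):
    R=np.array(c['R']);t=np.array(c['t']);o=-R.T@t
    d=R.T@np.array([(u-c['cx'])/c['fx'],(v-c['cy'])/c['fy'],1.])
    return o+d*(z-o[2])/d[2]
E
python3 - <<'E'
from h import *
for n in('top','scene'):
    c=cam(n,n+'0.png'); print(n,c['fx'],c['cx'],c['cy'],-np.array(c['R']).T@np.array(c['t']),np.round(c['R'],3).tolist())
o=sensors.get_obs(); print({k:np.round(v,3).tolist() for k,v in o.items()})
E
```

```text
top 611.1541535754482 331.2710015135949 233.7088154939089 [0.3656142  0.00896786 1.36148314] [[-0.018, -1.0, -0.007], [-0.984, 0.019, -0.177], [0.177, 0.004, -0.984]]
scene 443.1771887973147 316.77126602807454 238.4461921167554 [ 1.17160454 -0.20212964  0.65015239] [[0.333, 0.943, -0.017], [0.671, -0.25, -0.698], [-0.663, 0.221, -0.716]]
{'time_s': 0.1, 'qpos': [-62.333, 18.435, -4.015, 83.168, 1.297, 78.54, -3.262], 'joint_velocities': [0.094, -0.147, 0.04, -0.142, -0.012, -0.004, 0.031], 'effort': [0.0, -49.257, -0.406, -31.34, -0.064, 0.039, 0.0], 'tool_pos': [0.294, 0.579, 0.23], 'tool_rot': [-179.902, 0.007, 153.14], 'force': [0.291, -0.639, -0.575], 'wrist_torque': [-0.014, -0.013, 0.051], 'grasp_force': 0.0, 'grip_width': 0.087}
```

View pics/top0.png

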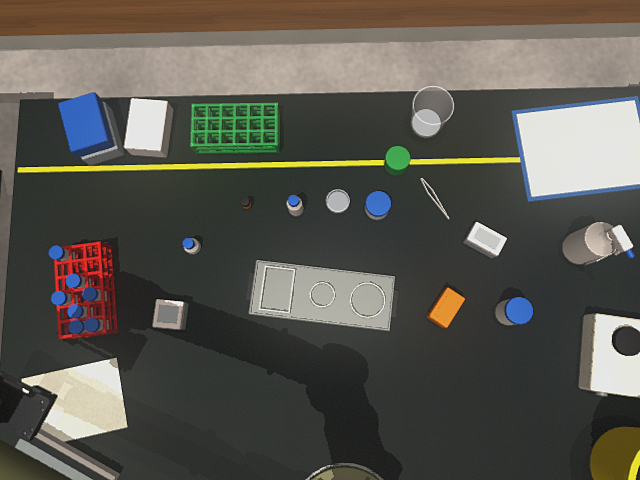

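View pics/scene0.png

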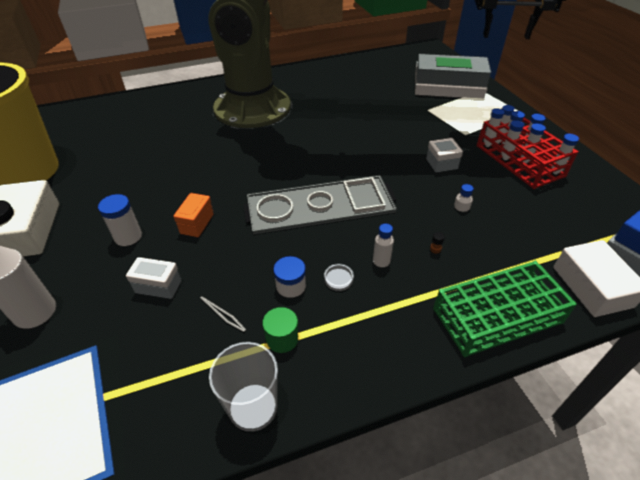

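Run:
```python
from h import *
c=cam('top'); im=np.array(c['image']); hsv=cv2.cvtColor(im,cv2.COLOR_RGB2HSV)
s=cam('scene'); ims=np.array(s['image']); hs=cv2.cvtColor(ims,cv2.COLOR_RGB2HSV)
def blue(h,box):
    x0,y0,x1,y1=box; m=cv2.inRange(h[y0:y1,x0:x1],(100,120,50),(125,255,255))
    k=max(cv2.findContours(m,0,1)[0],key=cv2.contourArea); (u,v),r=cv2.minEnclosingCircle(k); 
    M=cv2.moments(k); return M['m10']/M['m00']+x0,M['m01']/M['m00']+y0,r
for n,b,z in(('lowjar',(360,185,396,225),.052),('talljar',(495,290,540,330),.092),('slim',(283,190,306,208),.09),('short',(180,232,203,250),.054)):
    u,v,r=blue(hsv,b); print(n,round(u,1),round(v,1),round(r,1),ray(c,u,v,z).round(4))
for n,b,z in(('lowjar',(265,250,315,285),.05),('slim',(375,220,395,238),.085),('short',(455,180,475,195),.048),('talljar',(95,190,140,215),.086)):
    u,v,r=blue(hs,b); print('scene',n,round(u,1),round(v,1),round(r,1),ray(s,u,v,z).round(4))
g=lambda i,b,k:cv2.resize(i[b[1]:b[3],b[0]:b[2]],None,fx=k,fy=k,interpolation=cv2.INTER_CUBIC)
B=cv2.cvtColor
A=np.zeros((600,800,3),np.uint8)
def put(p,x,y): h,w=p.shape[:2]; h=min(h,600-y); w=min(w,800-x); A[y:y+h,x:x+w]=p[:h,:w]
put(g(im,(240,250,400,340),3.),0,0)
put(g(im,(455,210,515,270),5),490,0)
put(g(im,(270,180,400,230),3.),0,280)
put(g(ims,(260,220,400,310),2),0,430); put(g(ims,(120,240,190,305),4),490,310)
cv2.imwrite('pics/crop1.png',A[:,:,::-1])
```

```text
lowjar 377.7 203.1 13.0 [ 0.6673 -0.089   0.052 ]
talljar 518.6 310.3 14.2 [ 0.4262 -0.3687  0.092 ]
slim 293.0 200.0 6.0 [0.6688 0.0946 0.09  ]
short 187.5 242.9 5.9 [0.5864 0.3266 0.054 ]
scene lowjar 289.1 269.4 16.5 [ 0.671  -0.0884  0.05  ]
scene slim 385.3 229.6 7.9 [0.6705 0.0962 0.085 ]
scene short 466.6 188.6 7.0 [0.5857 0.3297 0.048 ]
scene talljar 113.6 204.4 16.3 [ 0.4236 -0.3679  0.086 ]
```

View pics/crop1.png

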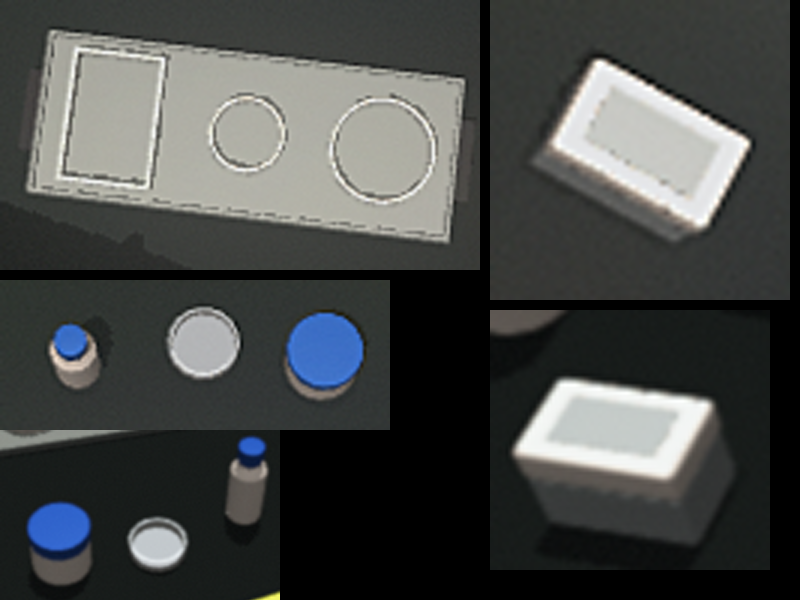

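Run:
```python
from h import *
def P(c,pts,z): return np.array([ray(c,u,v,z)[:2] for u,v in pts])
def rect(c,p,z):
    q=P(c,p,z); r=cv2.minAreaRect((q*1e3).astype(np.float32)); 
    (cx,cy),(w,h),a=r
    if w<h: w,h,a=h,w,a+90
    print('  ctr mm %.1f %.1f  %.1f x %.1f  long axis yaw %.1f'%(cx,cy,w,h,a))
for n,bb in(('top',(460,212,512,265)),('scene',(120,250,190,305))):
    c=cam(n); g=cv2.cvtColor(np.array(c['image']),cv2.COLOR_RGB2GRAY)
    x0,y0,x1,y1=bb; 
    for th in((160,185,205)):
        m=(g[y0:y1,x0:x1]>th).astype(np.uint8)
        k=max(cv2.findContours(m,0,1)[0],key=cv2.contourArea)[:,0]+[x0,y0]
        print(n,'box',th); rect(c,k,.052)
for n,bb in(('top',(240,250,400,340)),('scene',(240,170,400,235))):
    c=cam(n); g=cv2.cvtColor(np.array(c['image']),cv2.COLOR_RGB2GRAY)
    x0,y0,x1,y1=bb; g=g[y0:y1,x0:x1]; print(n)
    m=(g>90).astype(np.uint8); k=max(cv2.findContours(m,0,1)[0],key=cv2.contourArea)[:,0]+[x0,y0]; print(' caddy');rect(c,k,.010)
    for th in(195,210,225):
      print(' th',th)
      m=(g>th).astype(np.uint8); m=cv2.morphologyEx(m,cv2.MORPH_CLOSE,np.ones((3,3)))
      for k in cv2.findContours(m,0,1)[0]:
        if max(cv2.boundingRect(k)[2:])>20: rect(c,k[:,0]+[x0,y0],.017)
```

```text
top box 160
  ctr mm 584.5 -322.6  74.7 x 45.3  long axis yaw 59.0
top box 185
  ctr mm 584.6 -322.8  74.3 x 44.7  long axis yaw 59.2
top box 205
  ctr mm 584.8 -322.8  74.0 x 43.9  long axis yaw 58.9
scene box 160
  ctr mm 586.1 -320.6  76.0 x 45.5  long axis yaw 58.8
scene box 185
  ctr mm 586.0 -320.6  74.7 x 44.3  long axis yaw 58.7
scene box 205
  ctr mm 585.8 -320.5  73.7 x 43.7  long axis yaw 58.4
top
 caddy
  ctr mm 472.3 38.0  311.3 x 121.2  long axis yaw 82.1
 th 195
  ctr mm 454.0 -62.9  76.7 x 65.0  long axis yaw 109.7
  ctr mm 473.7 19.4  48.4 x 17.9  long axis yaw 4.3
  ctr mm 468.6 51.7  53.4 x 27.8  long axis yaw 16.1
  ctr mm 486.6 137.1  97.9 x 68.3  long axis yaw 172.0
 th 210
  ctr mm 438.4 132.4  49.2 x 14.4  long axis yaw 101.7
  ctr mm 469.4 172.2  55.3 x 13.0  long axis yaw 6.9
  ctr mm 495.4 102.9  46.4 x 2.2  long axis yaw 171.5
 th 225
  ctr mm 475.7 171.2  44.0 x 1.9  long axis yaw 172.0
scene
 caddy
  ctr mm 472.2 39.7  309.5 x 121.6  long axis yaw 82.2
 th 195
  ctr mm 491.2 105.6  77.9 x 7.2  long axis yaw 175.5
 th 210
 th 225
```

Candidates (top image px):
- **Jars:** low jar (378,203), tall jar (518,310), green jar (397,160). The short blue-capped one is the low jar.
- **Bottles:** slim (293,200), short (188,243). The tall one is the slim bottle.
- **Boxes:** oblong white (486,239), square (170,314), orange (447,306). The white 75x45 one is the oblong box.

The close crop confirms the choices. It also shows the oblong cell at the left, the narrow one in the middle and the wide one at the right. The sizes agree: box 75x45 and caddy 311x121 mm.

```bash
cat >> h.py <<'E'
from scipy.spatial.transform import Rotation as Ro
def go(x,y,z,yaw):
    "mm/rad row from measured pose to tool-down goal (m, deg)"
    o=sensors.get_obs(); R=Ro.from_euler('xyz',o['tool_rot'],degrees=True)
    d=R.inv().apply(np.array([x,y,z])-o['tool_pos'])*1e3
    w=(R.inv()*Ro.from_euler('xyz',[180,0,yaw],degrees=True)).as_rotvec()
    print('shift',d.round(1),'turn',w.round(3))
E
python3 -c "
from h import *
go(.669,-.0887,.20,120)"
```

```text
shift [-636.9 -426.8   30.5] turn [-0.     0.     0.578]
```

Request:
drive_tool --moves '[{"x": -637,"y": -427,"z": 30,"rz": 0.578,"fingers": -1},{"x": -637,"y": -427,"z": 30,"rz": 0.578,"fingers": -1},{"x": -637,"y": -427,"z": 30,"rz": 0.578,"fingers": -1},{"x": -637,"y": -427,"z": 30,"rz": 0.578,"fingers": -1},{"x": -637,"y": -427,"z": 30,"rz": 0.578,"fingers": -1},{"x": -637,"y": -427,"z": 30,"rz": 0.578,"fingers": -1},{"x": -637,"y": -427,"z": 30,"rz": 0.578,"fingers": -1},{"x": -637,"y": -427,"z": 30,"rz": 0.578,"fingers": -1},{"x": -637,"y": -427,"z": 30,"rz": 0.578,"fingers": -1},{"x": -637,"y": -427,"z": 30,"rz": 0.578,"fingers": -1},{"x": -637,"y": -427,"z": 30,"rz": 0.578,"fingers": -1},{"x": -637,"y": -427,"z": 30,"rz": 0.578,"fingers": -1},{"x": -637,"y": -427,"z": 30,"rz": 0.578,"fingers": -1},{"x": -637,"y": -427,"z": 30,"rz": 0.578,"fingers": -1},{"x": -637,"y": -427,"z": 30,"rz": 0.578,"fingers": -1},{"x": -637,"y": -427,"z": 30,"rz": 0.578,"fingers": -1},{"x": -637,"y": -427,"z": 30,"rz": 0.578,"fingers": -1},{"x": -637,"y": -427,"z": 30,"rz": 0.578,"fingers": -1}]'

```text
invalid input at $.moves[0]: expected keys x, y, z, rx, ry, rz, fingers
```

```bash
python3 -c "
from h import *
go(.669,-.0887,.03,120); cam('wrist','w1.png')"
```

```text
shift [-636.8 -426.8  200.5] turn [-0.     0.     0.578]
```

View pics/w1.png

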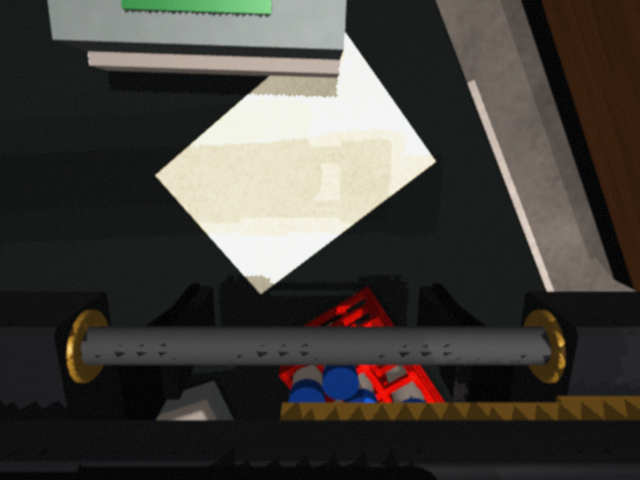

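The wrist view shows the tool still at its start pose, because the call was refused for missing keys. I'll resend with all the keys.

Request:
drive_tool --moves '[{"x": -637,"y": -427,"z": 30,"rx": 0,"ry": 0,"rz": 0.578,"fingers": -1},{"x": -637,"y": -427,"z": 30,"rx": 0,"ry": 0,"rz": 0.578,"fingers": -1},{"x": -637,"y": -427,"z": 30,"rx": 0,"ry": 0,"rz": 0.578,"fingers": -1},{"x": -637,"y": -427,"z": 30,"rx": 0,"ry": 0,"rz": 0.578,"fingers": -1},{"x": -637,"y": -427,"z": 30,"rx": 0,"ry": 0,"rz": 0.578,"fingers": -1},{"x": -637,"y": -427,"z": 30,"rx": 0,"ry": 0,"rz": 0.578,"fingers": -1},{"x": -637,"y": -427,"z": 30,"rx": 0,"ry": 0,"rz": 0.578,"fingers": -1},{"x": -637,"y": -427,"z": 30,"rx": 0,"ry": 0,"rz": 0.578,"fingers": -1},{"x": -637,"y": -427,"z": 30,"rx": 0,"ry": 0,"rz": 0.578,"fingers": -1},{"x": -637,"y": -427,"z": 30,"rx": 0,"ry": 0,"rz": 0.578,"fingers": -1},{"x": -637,"y": -427,"z": 30,"rx": 0,"ry": 0,"rz": 0.578,"fingers": -1},{"x": -637,"y": -427,"z": 30,"rx": 0,"ry": 0,"rz": 0.578,"fingers": -1},{"x": -637,"y": -427,"z": 30,"rx": 0,"ry": 0,"rz": 0.578,"fingers": -1},{"x": -637,"y": -427,"z": 30,"rx": 0,"ry": 0,"rz": 0.578,"fingers": -1},{"x": -637,"y": -427,"z": 30,"rx": 0,"ry": 0,"rz": 0.578,"fingers": -1},{"x": -637,"y": -427,"z": 30,"rx": 0,"ry": 0,"rz": 0.578,"fingers": -1}]'

```text
time_s: 2.45
tool_pos: [0.6689, -0.0861, 0.2009]
tool_rot: [179.9, -0.1, 120.2]
force: [0.6, 0.4, -0.8]
grip_width: 0.0872
grasp_force: 0.0
```

```bash
python3 -c "
from h import *
go(.669,-.0887,.03,120); cam('wrist','w2.png')"
```

```text
shift [ -2.4  -1.4 170.9] turn [ 0.001 -0.001  0.004]
```

View pics/w2.png

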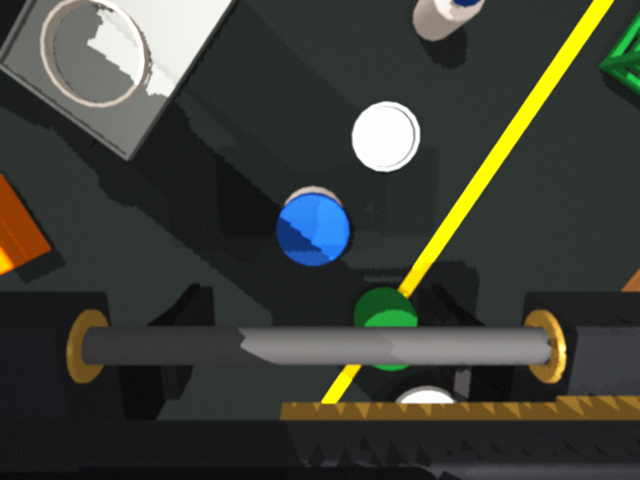

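The wrist view shows the blue jar at (313,230), the petri lid at (386,136) and the green jar at (387,328). I'll cross-check the jar position with the wrist camera.

```bash
python3 -c "
from h import *
c=cam('wrist');h=cv2.cvtColor(np.array(c['image']),cv2.COLOR_RGB2HSV)[180:280,260:370]
k=max(cv2.findContours(cv2.inRange(h,(100,120,50),(125,255,255)),0,1)[0],key=cv2.contourArea);(u,v),r=cv2.minEnclosingCircle(k)
print(u+260,v+180,r,ray(c,u+260,v+180,.052)); go(.669,-.0887,.03,120)"
```

```text
312.8525581359863 228.54679107666016 37.9046630859375 [ 0.66687711 -0.08738279  0.052     ]
shift [ -1.5  -1.  170.9] turn [ 0.001 -0.001  0.003]
```

Request:
drive_tool --moves '[{"x": 0,"y": 0,"z": 60,"rx": 0,"ry": 0,"rz": 0,"fingers": -1},{"x": 0,"y": 0,"z": 110,"rx": 0,"ry": 0,"rz": 0,"fingers": -1},{"x": 0,"y": 0,"z": 130,"rx": 0,"ry": 0,"rz": 0,"fingers": -1},{"x": 0,"y": 0,"z": 150,"rx": 0,"ry": 0,"rz": 0,"fingers": -1},{"x": 0,"y": 0,"z": 165,"rx": 0,"ry": 0,"rz": 0,"fingers": -1},{"x": 0,"y": 0,"z": 172,"rx": 0,"ry": 0,"rz": 0,"fingers": -1},{"x": 0,"y": 0,"z": 172,"rx": 0,"ry": 0,"rz": 0,"fingers": -1},{"x": 0,"y": 0,"z": 172,"rx": 0,"ry": 0,"rz": 0,"fingers": 1},{"x": 0,"y": 0,"z": 172,"rx": 0,"ry": 0,"rz": 0,"fingers": 1},{"x": 0,"y": 0,"z": 172,"rx": 0,"ry": 0,"rz": 0,"fingers": 1},{"x": 0,"y": 0,"z": 172,"rx": 0,"ry": 0,"rz": 0,"fingers": 1},{"x": 0,"y": 0,"z": 172,"rx": 0,"ry": 0,"rz": 0,"fingers": 1},{"x": 0,"y": 0,"z": 172,"rx": 0,"ry": 0,"rz": 0,"fingers": 1},{"x": 0,"y": 0,"z": 172,"rx": 0,"ry": 0,"rz": 0,"fingers": 1}]' --force 20

```text
time_s: 4.3
tool_pos: [0.669, -0.0889, 0.0288]
tool_rot: [-180.0, -0.0, 120.0]
force: [-0.8, 0.2, 2.1]
grip_width: 0.0553
grasp_force: 20.0
```

```bash
python3 -c "
from h import *
go(.4585,-.0602,.15,120)"
```

```text
shift [ 130.2 -167.9 -121.2] turn [-0. -0.  0.]
```

Request:
drive_tool --moves '[{"x": 0,"y": 0,"z": -15,"rx": 0,"ry": 0,"rz": 0,"fingers": 1},{"x": 0,"y": 0,"z": -50,"rx": 0,"ry": 0,"rz": 0,"fingers": 1},{"x": 20,"y": -26,"z": -60,"rx": 0,"ry": 0,"rz": 0,"fingers": 1},{"x": 45,"y": -58,"z": -60,"rx": 0,"ry": 0,"rz": 0,"fingers": 1},{"x": 70,"y": -90,"z": -60,"rx": 0,"ry": 0,"rz": 0,"fingers": 1},{"x": 95,"y": -123,"z": -60,"rx": 0,"ry": 0,"rz": 0,"fingers": 1},{"x": 115,"y": -148,"z": -60,"rx": 0,"ry": 0,"rz": 0,"fingers": 1},{"x": 130,"y": -168,"z": -60,"rx": 0,"ry": 0,"rz": 0,"fingers": 1},{"x": 130,"y": -168,"z": -60,"rx": 0,"ry": 0,"rz": 0,"fingers": 1},{"x": 130,"y": -168,"z": -60,"rx": 0,"ry": 0,"rz": 0,"fingers": 1},{"x": 130,"y": -168,"z": -60,"rx": 0,"ry": 0,"rz": 0,"fingers": 1},{"x": 130,"y": -168,"z": -60,"rx": 0,"ry": 0,"rz": 0,"fingers": 1}]'

```text
time_s: 5.8
tool_pos: [0.4592, -0.0605, 0.0885]
tool_rot: [-180.0, 0.0, 120.0]
force: [1.1, 0.7, -2.2]
grip_width: 0.0557
grasp_force: 20.0
```

```bash
python3 -c "
from h import *
go(.4585,-.0602,.0338,120); cam('scene','s2.png')"
```

```text
shift [ 0.7 -0.4 54.7] turn [-0.  0.  0.]
```

View pics/s2.png

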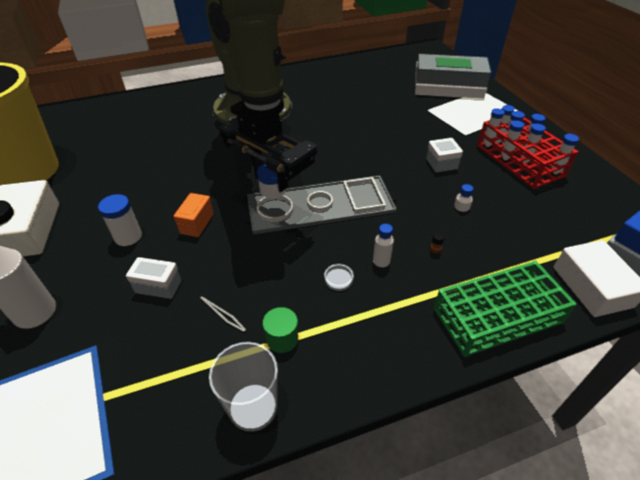

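The jar is in the gripper at (268,185), above the wide ring at (275,207). Next: lower, release and lift.

Request:
drive_tool --moves '[{"x": 1,"y": 0,"z": 20,"rx": 0,"ry": 0,"rz": 0,"fingers": 1},{"x": 1,"y": 0,"z": 38,"rx": 0,"ry": 0,"rz": 0,"fingers": 1},{"x": 1,"y": 0,"z": 46,"rx": 0,"ry": 0,"rz": 0,"fingers": 1},{"x": 1,"y": 0,"z": 51,"rx": 0,"ry": 0,"rz": 0,"fingers": 1},{"x": 1,"y": 0,"z": 54,"rx": 0,"ry": 0,"rz": 0,"fingers": 1},{"x": 1,"y": 0,"z": 55,"rx": 0,"ry": 0,"rz": 0,"fingers": 1},{"x": 1,"y": 0,"z": 55,"rx": 0,"ry": 0,"rz": 0,"fingers": 1},{"x": 1,"y": 0,"z": 55,"rx": 0,"ry": 0,"rz": 0,"fingers": 1}]'

```text
time_s: 6.85
tool_pos: [0.4583, -0.0595, 0.0338]
tool_rot: [180.0, 0.0, 120.0]
force: [-0.2, -0.1, -1.4]
grip_width: 0.0555
grasp_force: 20.0
```

Request:
drive_tool --moves '[{"x": 0,"y": 0,"z": 0.8,"rx": 0,"ry": 0,"rz": 0,"fingers": 1},{"x": 0,"y": 0,"z": 0.8,"rx": 0,"ry": 0,"rz": 0,"fingers": 1},{"x": 0,"y": 0,"z": 0.8,"rx": 0,"ry": 0,"rz": 0,"fingers": -1},{"x": 0,"y": 0,"z": 0.8,"rx": 0,"ry": 0,"rz": 0,"fingers": -1},{"x": 0,"y": 0,"z": 0.8,"rx": 0,"ry": 0,"rz": 0,"fingers": -1},{"x": 0,"y": 0,"z": 0.8,"rx": 0,"ry": 0,"rz": 0,"fingers": -1},{"x": 0,"y": 0,"z": 0.8,"rx": 0,"ry": 0,"rz": 0,"fingers": -1},{"x": 0,"y": 0,"z": -20,"rx": 0,"ry": 0,"rz": 0,"fingers": -1},{"x": 0,"y": 0,"z": -60,"rx": 0,"ry": 0,"rz": 0,"fingers": -1},{"x": 0,"y": 0,"z": -120,"rx": 0,"ry": 0,"rz": 0,"fingers": -1},{"x": 0,"y": 0,"z": -160,"rx": 0,"ry": 0,"rz": 0,"fingers": -1},{"x": 0,"y": 0,"z": -160,"rx": 0,"ry": 0,"rz": 0,"fingers": -1},{"x": 0,"y": 0,"z": -160,"rx": 0,"ry": 0,"rz": 0,"fingers": -1}]'

```text
time_s: 8.48
tool_pos: [0.4575, -0.0594, 0.1928]
tool_rot: [-180.0, -0.0, 120.0]
force: [-0.2, -0.4, -0.3]
grip_width: 0.087
grasp_force: 0.0
```

```bash
python3 -c "
from h import *
go(.5855,-.3215,.2,59)
c=cam('top');h=cv2.cvtColor(np.array(c['image']),cv2.COLOR_RGB2HSV)[270:330,335:400]
k=max(cv2.findContours(cv2.inRange(h,(100,120,40),(125,255,255)),0,1)[0],key=cv2.contourArea);(u,v),r=cv2.minEnclosingCircle(k)
print(u+335,v+270,r,ray(c,u+335,v+270,.057))"
```

```text
shift [-291.   -20.4   -7.4] turn [-1.000e-03 -0.000e+00  1.065e+00]Traceback (most recent call last):
  File "<string>", line 5, in <module>
    k=max(cv2.findContours(cv2.inRange(h,(100,120,40),(125,255,255)),0,1)[0],key=cv2.contourArea);(u,v),r=cv2.minEnclosingCircle(k)
ValueError: max() iterable argument is empty
```

Gripper hides it from the top camera. I'll move to the box and check the jar from there.

Request:
drive_tool --moves '[{"x": -291,"y": -20,"z": -8,"rx": 0,"ry": 0,"rz": 1.065,"fingers": -1},{"x": -291,"y": -20,"z": -8,"rx": 0,"ry": 0,"rz": 1.065,"fingers": -1},{"x": -291,"y": -20,"z": -8,"rx": 0,"ry": 0,"rz": 1.065,"fingers": -1},{"x": -291,"y": -20,"z": -8,"rx": 0,"ry": 0,"rz": 1.065,"fingers": -1},{"x": -291,"y": -20,"z": -8,"rx": 0,"ry": 0,"rz": 1.065,"fingers": -1},{"x": -291,"y": -20,"z": -8,"rx": 0,"ry": 0,"rz": 1.065,"fingers": -1},{"x": -291,"y": -20,"z": -8,"rx": 0,"ry": 0,"rz": 1.065,"fingers": -1},{"x": -291,"y": -20,"z": -8,"rx": 0,"ry": 0,"rz": 1.065,"fingers": -1},{"x": -291,"y": -20,"z": -8,"rx": 0,"ry": 0,"rz": 1.065,"fingers": -1},{"x": -291,"y": -20,"z": -8,"rx": 0,"ry": 0,"rz": 1.065,"fingers": -1},{"x": -291,"y": -20,"z": -8,"rx": 0,"ry": 0,"rz": 1.065,"fingers": -1}]'

```text
time_s: 9.9
tool_pos: [0.5864, -0.3212, 0.2019]
tool_rot: [180.0, -0.0, 59.0]
force: [0.7, 0.7, -0.3]
grip_width: 0.0869
grasp_force: 0.0
```

```bash
python3 -c "
from h import *
go(.5855,-.3215,.0285,59)
c=cam('top','t3.png');h=cv2.cvtColor(np.array(c['image']),cv2.COLOR_RGB2HSV)[270:330,335:400]
k=max(cv2.findContours(cv2.inRange(h,(100,120,40),(125,255,255)),0,1)[0],key=cv2.contourArea);(u,v),r=cv2.minEnclosingCircle(k)
print(u+335,v+270,r,ray(c,u+335,v+270,.057))"
```

```text
shift [ -0.8  -0.7 173.4] turn [ 0.    -0.001  0.001]
366.97191047668457 298.79213523864746 12.952005386352539 [ 0.45800366 -0.05920728  0.057     ]
```

View pics/t3.png

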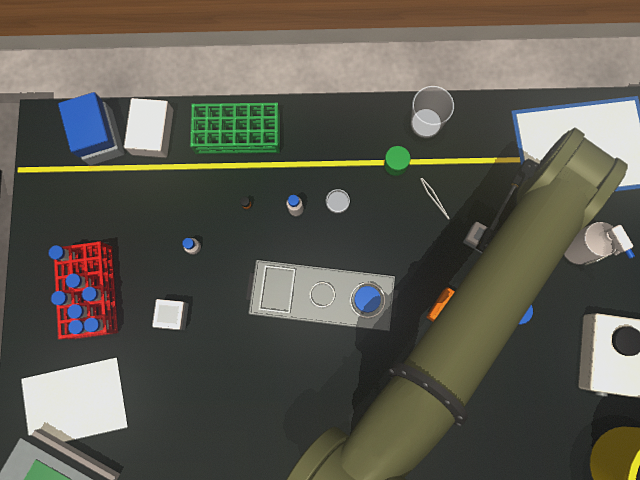

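The jar stands in the wide ring at (367,299), about 1 mm from the cell centre. The tool is above the oblong box, so I descend and grip.

Request:
drive_tool --moves '[{"x": 0,"y": 0,"z": 60,"rx": 0,"ry": 0,"rz": 0,"fingers": -1},{"x": 0,"y": 0,"z": 100,"rx": 0,"ry": 0,"rz": 0,"fingers": -1},{"x": 0,"y": 0,"z": 125,"rx": 0,"ry": 0,"rz": 0,"fingers": -1},{"x": 0,"y": 0,"z": 145,"rx": 0,"ry": 0,"rz": 0,"fingers": -1},{"x": 0,"y": 0,"z": 163,"rx": 0,"ry": 0,"rz": 0,"fingers": -1},{"x": 0,"y": 0,"z": 173,"rx": 0,"ry": 0,"rz": 0,"fingers": -1},{"x": 0,"y": 0,"z": 173,"rx": 0,"ry": 0,"rz": 0,"fingers": -1},{"x": 0,"y": 0,"z": 173,"rx": 0,"ry": 0,"rz": 0,"fingers": 1},{"x": 0,"y": 0,"z": 173,"rx": 0,"ry": 0,"rz": 0,"fingers": 1},{"x": 0,"y": 0,"z": 173,"rx": 0,"ry": 0,"rz": 0,"fingers": 1},{"x": 0,"y": 0,"z": 173,"rx": 0,"ry": 0,"rz": 0,"fingers": 1},{"x": 0,"y": 0,"z": 173,"rx": 0,"ry": 0,"rz": 0,"fingers": 1},{"x": 0,"y": 0,"z": 173,"rx": 0,"ry": 0,"rz": 0,"fingers": 1},{"x": 0,"y": 0,"z": 173,"rx": 0,"ry": 0,"rz": 0,"fingers": 1},{"x": 0,"y": 0,"z": 173,"rx": 0,"ry": 0,"rz": 0,"fingers": 1},{"x": 0,"y": 0,"z": 173,"rx": 0,"ry": 0,"rz": 0,"fingers": 1}]'

```text
time_s: 11.95
tool_pos: [0.5862, -0.3212, 0.0286]
tool_rot: [-180.0, -0.0, 59.0]
force: [-1.8, 2.0, 3.0]
grip_width: 0.0461
grasp_force: 20.0
```

```bash
python3 -c "
from h import *
go(.486,.1378,.18,172)"
```

```text
shift [ 342.  -322.3 -151.2] turn [-0.000e+00 -1.000e-03 -1.972e+00]
```

Request:
drive_tool --moves '[{"x": 0,"y": 0,"z": -15,"rx": 0,"ry": 0,"rz": 0,"fingers": 1},{"x": 0,"y": 0,"z": -60,"rx": 0,"ry": 0,"rz": 0,"fingers": 1},{"x": 0,"y": 0,"z": -110,"rx": 0,"ry": 0,"rz": 0,"fingers": 1},{"x": 17,"y": -16,"z": -130,"rx": 0,"ry": 0,"rz": -0.12,"fingers": 1},{"x": 42,"y": -40,"z": -130,"rx": 0,"ry": 0,"rz": -0.28,"fingers": 1},{"x": 72,"y": -68,"z": -130,"rx": 0,"ry": 0,"rz": -0.44,"fingers": 1},{"x": 102,"y": -96,"z": -130,"rx": 0,"ry": 0,"rz": -0.6,"fingers": 1},{"x": 132,"y": -124,"z": -130,"rx": 0,"ry": 0,"rz": -0.76,"fingers": 1},{"x": 162,"y": -152,"z": -130,"rx": 0,"ry": 0,"rz": -0.92,"fingers": 1},{"x": 192,"y": -180,"z": -130,"rx": 0,"ry": 0,"rz": -1.08,"fingers": 1},{"x": 222,"y": -209,"z": -130,"rx": 0,"ry": 0,"rz": -1.24,"fingers": 1},{"x": 252,"y": -237,"z": -130,"rx": 0,"ry": 0,"rz": -1.4,"fingers": 1},{"x": 282,"y": -265,"z": -130,"rx": 0,"ry": 0,"rz": -1.56,"fingers": 1},{"x": 310,"y": -292,"z": -130,"rx": 0,"ry": 0,"rz": -1.72,"fingers": 1},{"x": 332,"y": -313,"z": -130,"rx": 0,"ry": 0,"rz": -1.87,"fingers": 1},{"x": 342,"y": -322,"z": -130,"rx": 0,"ry": 0,"rz": -1.972,"fingers": 1},{"x": 342,"y": -322,"z": -130,"rx": 0,"ry": 0,"rz": -1.972,"fingers": 1},{"x": 342,"y": -322,"z": -130,"rx": 0,"ry": 0,"rz": -1.972,"fingers": 1},{"x": 342,"y": -322,"z": -130,"rx": 0,"ry": 0,"rz": -1.972,"fingers": 1}]'

```text
time_s: 14.32
tool_pos: [0.4869, 0.1364, 0.1588]
tool_rot: [180.0, 0.0, 171.8]
force: [0.6, -0.5, -1.2]
grip_width: 0.0459
grasp_force: 20.0
```

```bash
python3 -c "
from h import *
go(.486,.1378,.0338,172); cam('scene','s4.png')"
```

```text
shift [  1.1   1.3 125. ] turn [ 0.     0.    -0.003]
```

View pics/s4.png

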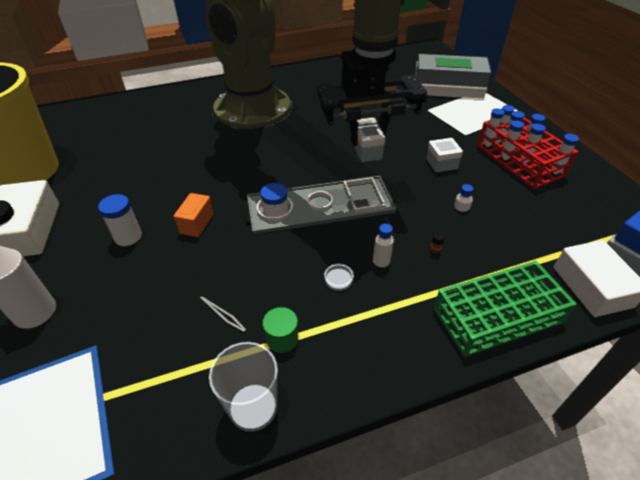

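The box is held at (370,140), above the oblong cell at (365,192). The jar stands in its ring at (274,203). Lowering the box.

Request:
drive_tool --moves '[{"x": 0,"y": 0,"z": 40,"rx": 0,"ry": 0,"rz": 0,"fingers": 1},{"x": 0,"y": 0,"z": 75,"rx": 0,"ry": 0,"rz": 0,"fingers": 1},{"x": 0,"y": 0,"z": 95,"rx": 0,"ry": 0,"rz": 0,"fingers": 1},{"x": 0,"y": 0,"z": 106,"rx": 0,"ry": 0,"rz": 0,"fingers": 1},{"x": 0,"y": 0,"z": 114,"rx": 0,"ry": 0,"rz": 0,"fingers": 1},{"x": 0,"y": 0,"z": 120,"rx": 0,"ry": 0,"rz": 0,"fingers": 1},{"x": 0,"y": 0,"z": 124,"rx": 0,"ry": 0,"rz": 0,"fingers": 1},{"x": 0,"y": 0,"z": 125,"rx": 0,"ry": 0,"rz": 0,"fingers": 1},{"x": 0,"y": 0,"z": 125.5,"rx": 0,"ry": 0,"rz": 0,"fingers": 1},{"x": 0,"y": 0,"z": 125.5,"rx": 0,"ry": 0,"rz": 0,"fingers": 1}]'

```text
time_s: 15.62
tool_pos: [0.4866, 0.1377, 0.0336]
tool_rot: [180.0, 0.0, 172.0]
force: [-1.5, -0.9, 2.3]
grip_width: 0.0457
grasp_force: 20.0
```

Request:
drive_tool --moves '[{"x": 0,"y": 0,"z": 0,"rx": 0,"ry": 0,"rz": 0,"fingers": -1},{"x": 0,"y": 0,"z": 0,"rx": 0,"ry": 0,"rz": 0,"fingers": -1},{"x": 0,"y": 0,"z": 0,"rx": 0,"ry": 0,"rz": 0,"fingers": -1},{"x": 0,"y": 0,"z": 0,"rx": 0,"ry": 0,"rz": 0,"fingers": -1},{"x": 0,"y": 0,"z": 0,"rx": 0,"ry": 0,"rz": 0,"fingers": -1},{"x": 0,"y": 0,"z": 0,"rx": 0,"ry": 0,"rz": 0,"fingers": -1},{"x": 0,"y": 0,"z": -20,"rx": 0,"ry": 0,"rz": 0,"fingers": -1},{"x": 0,"y": 0,"z": -60,"rx": 0,"ry": 0,"rz": 0,"fingers": -1},{"x": 0,"y": 0,"z": -120,"rx": 0,"ry": 0,"rz": 0,"fingers": -1},{"x": 0,"y": 0,"z": -165,"rx": 0,"ry": 0,"rz": 0,"fingers": -1},{"x": 0,"y": 0,"z": -165,"rx": 0,"ry": 0,"rz": 0,"fingers": -1}]'

```text
time_s: 17.0
tool_pos: [0.489, 0.1383, 0.2023]
tool_rot: [179.7, 0.4, 172.0]
force: [0.0, -0.2, -0.3]
grip_width: 0.087
grasp_force: 0.0
```

```bash
python3 -c "
from h import *
go(.6695,.0954,.2,82)"
```

```text
shift [-184.7  -17.4    3.5] turn [0.009 0.002 1.571]
```

Request:
drive_tool --moves '[{"x": -186,"y": -17,"z": 0,"rx": 0,"ry": 0,"rz": 1.571,"fingers": -1},{"x": -186,"y": -17,"z": 0,"rx": 0,"ry": 0,"rz": 1.571,"fingers": -1},{"x": -186,"y": -17,"z": 0,"rx": 0,"ry": 0,"rz": 1.571,"fingers": -1},{"x": -186,"y": -17,"z": 0,"rx": 0,"ry": 0,"rz": 1.571,"fingers": -1},{"x": -186,"y": -17,"z": 0,"rx": 0,"ry": 0,"rz": 1.571,"fingers": -1},{"x": -186,"y": -17,"z": 0,"rx": 0,"ry": 0,"rz": 1.571,"fingers": -1},{"x": -186,"y": -17,"z": 0,"rx": 0,"ry": 0,"rz": 1.571,"fingers": -1},{"x": -186,"y": -17,"z": 0,"rx": 0,"ry": 0,"rz": 1.571,"fingers": -1},{"x": -186,"y": -17,"z": 0,"rx": 0,"ry": 0,"rz": 1.571,"fingers": -1},{"x": -186,"y": -17,"z": 0,"rx": 0,"ry": 0,"rz": 1.571,"fingers": -1},{"x": -186,"y": -17,"z": 0,"rx": 0,"ry": 0,"rz": 1.571,"fingers": -1},{"x": -186,"y": -17,"z": 0,"rx": 0,"ry": 0,"rz": 1.571,"fingers": -1},{"x": -186,"y": -17,"z": 0,"rx": 0,"ry": 0,"rz": 1.571,"fingers": -1},{"x": -186,"y": -17,"z": 0,"rx": 0,"ry": 0,"rz": 1.571,"fingers": -1}]'

```text
time_s: 18.75
tool_pos: [0.6683, 0.0948, 0.1981]
tool_rot: [180.0, -0.0, 82.0]
force: [0.3, 0.2, -0.8]
grip_width: 0.0868
grasp_force: 0.0
```

```bash
python3 -c "
from h import *
c=cam('wrist','w5.png');h=cv2.cvtColor(np.array(c['image']),cv2.COLOR_RGB2HSV)[:290]
for k in cv2.findContours(cv2.inRange(h,(100,120,50),(125,255,255)),0,1)[0]:
  if cv2.contourArea(k)>100:
    (u,v),r=cv2.minEnclosingCircle(k); print(u,v,r,ray(c,u,v,.09),ray(c,u,v,.057))
c=cam('top','t5.png'); go(.6695,.0954,.04,82)"
```

```text
316.6176452636719 239.85293579101562 19.19700050354004 [0.66957117 0.09701274 0.09      ] [0.6684707  0.08824825 0.057     ]
shift [  0.8   1.1 158.1] turn [ 0. -0. -0.]
```

View pics/w5.png

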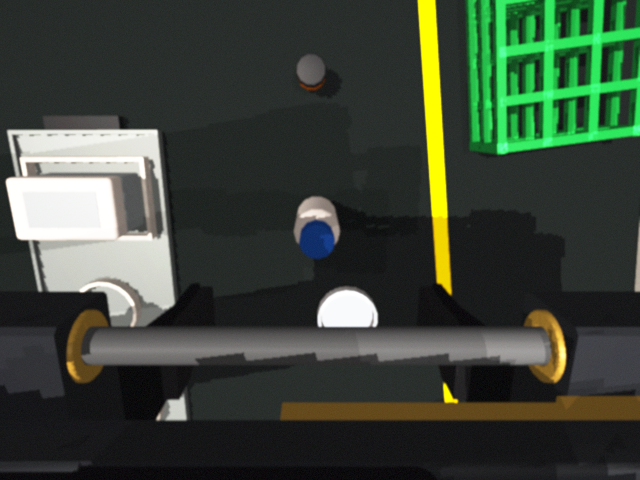

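View pics/t5.png

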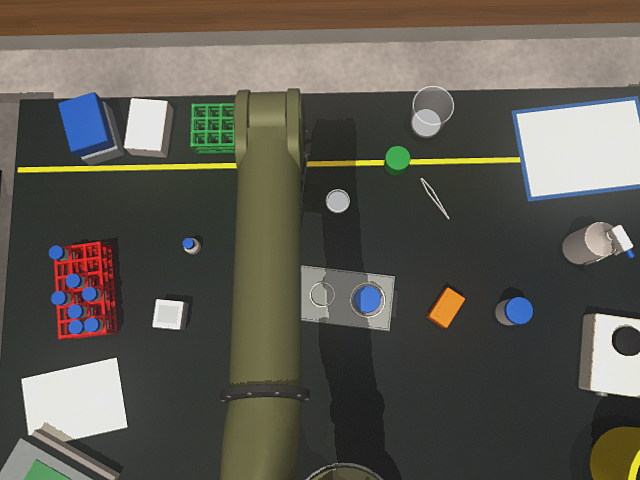

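The wrist view shows the slim bottle's cap at (317,240), which gives (0.6696, 0.097). The box sits in the oblong cell at (70,207). In the top view the jar is in its ring at (368,299). Gripping the bottle.

Request:
drive_tool --moves '[{"x": 1.5,"y": 1,"z": 50,"rx": 0,"ry": 0,"rz": 0,"fingers": -1},{"x": 1.5,"y": 1,"z": 80,"rx": 0,"ry": 0,"rz": 0,"fingers": -1},{"x": 1.5,"y": 1,"z": 110,"rx": 0,"ry": 0,"rz": 0,"fingers": -1},{"x": 1.5,"y": 1,"z": 135,"rx": 0,"ry": 0,"rz": 0,"fingers": -1},{"x": 1.5,"y": 1,"z": 150,"rx": 0,"ry": 0,"rz": 0,"fingers": -1},{"x": 1.5,"y": 1,"z": 158,"rx": 0,"ry": 0,"rz": 0,"fingers": -1},{"x": 1.5,"y": 1,"z": 158,"rx": 0,"ry": 0,"rz": 0,"fingers": -1},{"x": 1.5,"y": 1,"z": 158,"rx": 0,"ry": 0,"rz": 0,"fingers": 1},{"x": 1.5,"y": 1,"z": 158,"rx": 0,"ry": 0,"rz": 0,"fingers": 1},{"x": 1.5,"y": 1,"z": 158,"rx": 0,"ry": 0,"rz": 0,"fingers": 1},{"x": 1.5,"y": 1,"z": 158,"rx": 0,"ry": 0,"rz": 0,"fingers": 1},{"x": 1.5,"y": 1,"z": 158,"rx": 0,"ry": 0,"rz": 0,"fingers": 1},{"x": 1.5,"y": 1,"z": 158,"rx": 0,"ry": 0,"rz": 0,"fingers": 1},{"x": 1.5,"y": 1,"z": 158,"rx": 0,"ry": 0,"rz": 0,"fingers": 1},{"x": 1.5,"y": 1,"z": 158,"rx": 0,"ry": 0,"rz": 0,"fingers": 1},{"x": 1.5,"y": 1,"z": 158,"rx": 0,"ry": 0,"rz": 0,"fingers": 1}]'

```text
time_s: 20.85
tool_pos: [0.6694, 0.0961, 0.04]
tool_rot: [-180.0, -0.0, 82.0]
force: [-0.9, 0.5, -0.7]
grip_width: 0.0338
grasp_force: 20.0
```

```bash
python3 -c "
from h import *
go(.4723,.0388,.15,82)"
```

```text
shift [ -84.3 -187.2 -109.9] turn [-0. -0. -0.]
```

Request:
drive_tool --moves '[{"x": 0,"y": 0,"z": -15,"rx": 0,"ry": 0,"rz": 0,"fingers": 1},{"x": 0,"y": 0,"z": -55,"rx": 0,"ry": 0,"rz": 0,"fingers": 1},{"x": 0,"y": 0,"z": -100,"rx": 0,"ry": 0,"rz": 0,"fingers": 1},{"x": -8,"y": -18,"z": -110,"rx": 0,"ry": 0,"rz": 0,"fingers": 1},{"x": -22,"y": -49,"z": -110,"rx": 0,"ry": 0,"rz": 0,"fingers": 1},{"x": -38,"y": -84,"z": -110,"rx": 0,"ry": 0,"rz": 0,"fingers": 1},{"x": -54,"y": -120,"z": -110,"rx": 0,"ry": 0,"rz": 0,"fingers": 1},{"x": -68,"y": -151,"z": -110,"rx": 0,"ry": 0,"rz": 0,"fingers": 1},{"x": -79,"y": -175,"z": -110,"rx": 0,"ry": 0,"rz": 0,"fingers": 1},{"x": -84.3,"y": -187,"z": -110,"rx": 0,"ry": 0,"rz": 0,"fingers": 1},{"x": -84.3,"y": -187,"z": -110,"rx": 0,"ry": 0,"rz": 0,"fingers": 1},{"x": -84.3,"y": -187,"z": -110,"rx": 0,"ry": 0,"rz": 0,"fingers": 1},{"x": -84.3,"y": -187,"z": -110,"rx": 0,"ry": 0,"rz": 0,"fingers": 1},{"x": -84.3,"y": -187,"z": -75,"rx": 0,"ry": 0,"rz": 0,"fingers": 1},{"x": -84.3,"y": -187,"z": -45,"rx": 0,"ry": 0,"rz": 0,"fingers": 1},{"x": -84.3,"y": -187,"z": -30,"rx": 0,"ry": 0,"rz": 0,"fingers": 1},{"x": -84.3,"y": -187,"z": -30,"rx": 0,"ry": 0,"rz": 0,"fingers": 1},{"x": -84.3,"y": -187,"z": -30,"rx": 0,"ry": 0,"rz": 0,"fingers": 1}]'

```text
time_s: 23.1
tool_pos: [0.4736, 0.0389, 0.071]
tool_rot: [179.9, -0.0, 82.0]
force: [0.1, 0.1, -1.0]
grip_width: 0.0334
grasp_force: 20.0
```

```bash
python3 -c "
from h import *
go(.4723,.0388,.045,82); c=cam('scene')
cv2.imwrite('pics/s6.png',cv2.resize(np.array(c['image'])[120:240,220:420,::-1],None,fx=3,fy=3))"
```

```text
shift [-0.3 -1.3 26. ] turn [ 0.002 -0.001 -0.   ]
```

View pics/s6.png

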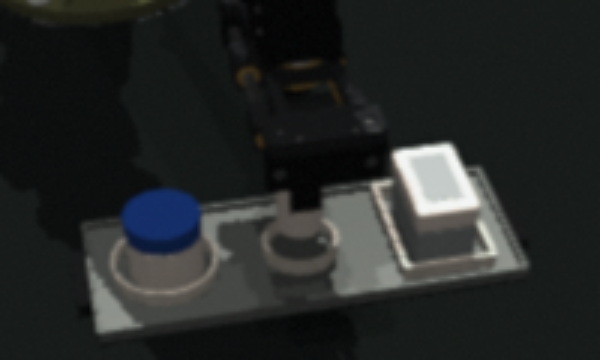

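The jar (160,240) and the box (440,205) stand in their cells. The bottle hangs over the narrow ring at (300,245). Lowering it.

Request:
drive_tool --moves '[{"x": 0,"y": -0.5,"z": 10,"rx": 0,"ry": 0,"rz": 0,"fingers": 1},{"x": 0,"y": -0.5,"z": 17,"rx": 0,"ry": 0,"rz": 0,"fingers": 1},{"x": 0,"y": -0.5,"z": 22,"rx": 0,"ry": 0,"rz": 0,"fingers": 1},{"x": 0,"y": -0.5,"z": 25,"rx": 0,"ry": 0,"rz": 0,"fingers": 1},{"x": 0,"y": -0.5,"z": 26,"rx": 0,"ry": 0,"rz": 0,"fingers": 1},{"x": 0,"y": -0.5,"z": 26.3,"rx": 0,"ry": 0,"rz": 0,"fingers": 1},{"x": 0,"y": -0.5,"z": 26.3,"rx": 0,"ry": 0,"rz": 0,"fingers": 1},{"x": 0,"y": -0.5,"z": 26.3,"rx": 0,"ry": 0,"rz": 0,"fingers": 1}]'

```text
time_s: 24.15
tool_pos: [0.4719, 0.0388, 0.0449]
tool_rot: [-179.9, -0.0, 82.0]
force: [-6.4, -0.2, 11.5]
grip_width: 0.0334
grasp_force: 20.0
```

Request:
drive_tool --moves '[{"x": 0,"y": 0,"z": -0.5,"rx": 0,"ry": 0,"rz": 0,"fingers": 1},{"x": 0,"y": 0,"z": -0.5,"rx": 0,"ry": 0,"rz": 0,"fingers": 1},{"x": 0,"y": 0,"z": -0.5,"rx": 0,"ry": 0,"rz": 0,"fingers": -1},{"x": 0,"y": 0,"z": -0.5,"rx": 0,"ry": 0,"rz": 0,"fingers": -1},{"x": 0,"y": 0,"z": -0.5,"rx": 0,"ry": 0,"rz": 0,"fingers": -1},{"x": 0,"y": 0,"z": -0.5,"rx": 0,"ry": 0,"rz": 0,"fingers": -1},{"x": 0,"y": 0,"z": -0.5,"rx": 0,"ry": 0,"rz": 0,"fingers": -1},{"x": 0,"y": 0,"z": -0.5,"rx": 0,"ry": 0,"rz": 0,"fingers": -1},{"x": 0,"y": 0,"z": -20,"rx": 0,"ry": 0,"rz": 0,"fingers": -1},{"x": 0,"y": 0,"z": -60,"rx": 0,"ry": 0,"rz": 0,"fingers": -1},{"x": 0,"y": 0,"z": -110,"rx": 0,"ry": 0,"rz": 0,"fingers": -1},{"x": 0,"y": 0,"z": -170,"rx": 0,"ry": 0,"rz": 0,"fingers": -1},{"x": 100,"y": 150,"z": -190,"rx": 0,"ry": 0,"rz": 0,"fingers": -1},{"x": 200,"y": 150,"z": -190,"rx": 0,"ry": 0,"rz": 0,"fingers": -1},{"x": 300,"y": 150,"z": -190,"rx": 0,"ry": 0,"rz": 0,"fingers": -1},{"x": 300,"y": 150,"z": -190,"rx": 0,"ry": 0,"rz": 0,"fingers": -1},{"x": 300,"y": 150,"z": -190,"rx": 0,"ry": 0,"rz": 0,"fingers": -1},{"x": 300,"y": 150,"z": -190,"rx": 0,"ry": 0,"rz": 0,"fingers": -1},{"x": 300,"y": 150,"z": -190,"rx": 0,"ry": 0,"rz": 0,"fingers": -1},{"x": 300,"y": 150,"z": -190,"rx": 0,"ry": 0,"rz": 0,"fingers": -1}]'

```text
time_s: 26.65
tool_pos: [0.6625, 0.3134, 0.2334]
tool_rot: [-180.0, 0.1, 81.9]
force: [-0.2, -0.2, 0.8]
grip_width: 0.0869
grasp_force: 0.0
```

Run:
```python
from h import *
c=cam('top');im=np.array(c['image']);s=cam('scene');ims=np.array(s['image'])
A=np.zeros((600,600,3),np.uint8)
A[:270]=cv2.resize(im[245:335,230:430],None,fx=3,fy=3)
A[270:600]=cv2.resize(ims[140:250,220:420],None,fx=3,fy=3)
cv2.imwrite('pics/fin.png',A[:,:,::-1])
for c,i,z0 in((c,im,.095),(s,ims,.09)):
  h=cv2.cvtColor(i,cv2.COLOR_RGB2HSV)
  for k in cv2.findContours(cv2.inRange(h,(100,120,40),(125,255,255)),0,1)[0]:
    M=cv2.moments(k)
    if M['m00']>30:
      u,v=M['m10']/M['m00'],M['m01']/M['m00']
      p,q=ray(c,u,v,z0),ray(c,u,v,.056)
      if abs(p[0]-.47)<.08 and abs(p[1]-.03)<.15: print(u,v,'bottle',p.round(4),'jar',q.round(4))
g=cv2.cvtColor(im,cv2.COLOR_RGB2GRAY)[250:330,240:310]; c=cam('top')
m=cv2.morphologyEx((g>228).astype(np.uint8),cv2.MORPH_OPEN,np.ones((3,3)))
k=max(cv2.findContours(m,0,1)[0],key=cv2.contourArea)[:,0]+[240,250]
print(cv2.minAreaRect(np.array([ray(c,u,v,.057)[:2]*1e3 for u,v in k],np.float32)))
```

```text
367.03425830763956 298.71702637889683 bottle [ 0.4555 -0.0574  0.095 ] jar [ 0.4582 -0.0594  0.056 ]
321.23434343434343 291.610101010101 bottle [0.4719 0.037  0.095 ] jar [0.4752 0.0379 0.056 ]
273.37158469945354 192.51074681238615 bottle [ 0.5037 -0.0672  0.09  ] jar [ 0.4632 -0.059   0.056 ]
318.89550264550263 172.1732804232804 bottle [0.4738 0.0387 0.09  ] jar [0.4314 0.0533 0.056 ]
((461.5213623046875, 153.57542419433594), (21.261280059814453, 8.942093849182129), 44.5628547668457)
```

View pics/fin.png

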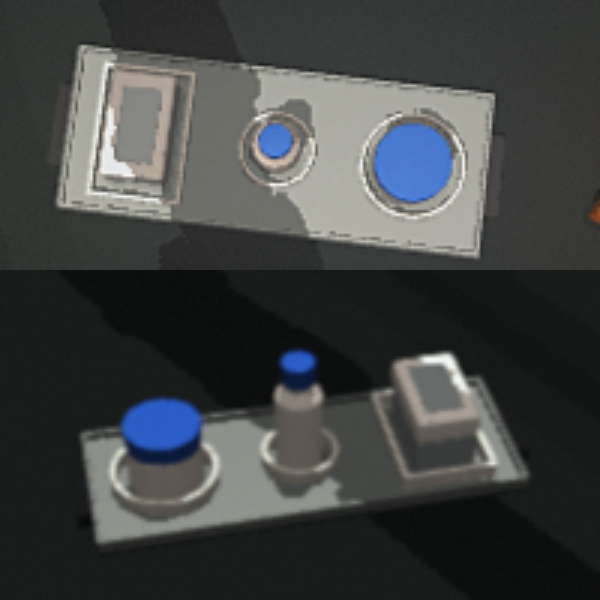

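All three stand upright in their cells. The bottle cap at (275,140) is about 1–2 mm from its cell centre, the jar cap at (413,163) about 1 mm. The box lid at (139,124) is centred in its frame once parallax is allowed for. Signing off.

```bash
python3 -c "
from h import *
print(workorder.sign_off())"
```

```text
the job is handed in; nothing more can be done
None
```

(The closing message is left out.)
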